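# Index the inspection turntable one station on

## Robot

A 6-joint arm with a two-finger parallel gripper is mounted at the origin on a cart in front of the work surface, level with it; the furniture and walls round the work are solid. World frame = base frame: x ahead of the robot, y to its left, z up, the work surface at z = 0. Lengths are in mm, angles in degrees, forces in N, time in s.
With the tool pointing down it reaches from about 300 to 850 mm from the base axis. Payload 4.2 kg.
Tool frame: the origin (TCP) lies at the very end of the fingers, on their centre line; the grasp point (between the pads) lies 19 mm behind it; z points along the fingers, y is the direction in which the jaws open and shut (so a half turn about z gives the same grasp; the last joint's range is limited). The gripper opens to 91 mm and grips with 3 to 60 N. Pads are 32 mm wide; open, the fingers measure 118 mm over their backs; the gripper's body (76 mm by 178 mm) begins 60 mm behind the grasp point.
Start: joints at [-72.594, 18.312, 89.639, -0, 72.044, -1.146], TCP at [182.953, -545.138, 175.076] pointing down, gripper open.
Joint ranges: [-177.97, 177.97], [-48.28, 115.42], [12.27, 149.76], [-77.06, 257.06], [2.81, 150.46], [-146.56, 146.56]. Speed limits (degrees/s): [147.25, 147.25, 180, 180, 180, 180].

## Interface

Orientations are given as [roll, pitch, yaw] about the fixed x, y, z axes, in that order (R = Rz(yaw) Ry(pitch) Rx(roll)).
In Python, from workcell import telemetry, grab_frame, job gives the robot as it stands.
- The arm moves only by the tool drive_tool, never from a script. Its argument "moves" is a list of rows, each an object of numbers: "claw": the closure, from -1 (fully open) to 1 (shut); "dx", "dy", "dz": the shift along the tool's x, y, z in units of 20 mm (1.0 is 20 mm); "yaw": the turn about the tool's z in units of 0.15 rad (1.0 is 0.15 rad). In form: [{"claw": .., "dx": .., "dy": .., "dz": .., "yaw": ..}, ...]. A call has 1 to 5 rows; each row shifts and turns the pose as measured when the row begins, along the tool's axes as they then stand; what a row does not reach is not made up. A row lasts 1/8 s, in which the tool goes at most 62.5 mm and 10.7 degrees, less where a joint would pass 70% of its speed; a pose out of reach is approached as far as the arm can. A call with a number of a shift or a turn outside -1 to 1 is refused whole. A call with a gripper value outside its range is refused whole. The fingers move at their own pace and stop on an object; "grip_force" is the grip in N (left out, the last holds). Time passes only in rows, so rows that do not move let the fingers close. It gives the time, the measured TCP pose, the force and the opening at its end, in the units of the state.
- telemetry.state(): the state, without advancing time (a new reading comes with each control period).
- grab_frame(name): name is "scene" or "side" or "wrist"; returns a dict with "color" (400x640x3 uint8, blue, green, red), "vertical_fov" (degrees; the focal length in pixels is half the picture's height over the tangent of half this angle, whatever the lens; pixels are square), "cx", "cy" (the principal point, pixels), "pose" (4x4, takes a point from camera to world coordinates). Camera axes: x right, y down, z forward; pixel columns grow to the right and rows downward; lengths in mm; the calibration is good to about 2 mm. A picture is of the moment at which its call begins. There is no depth.
- job.job_done(): hands the job in, once; it reports no verdict.
The state is a dict: "time_s": time; "qpos": joint angles; "qvel": joint speeds; "effort": joint torques, N m; "ee_pos": TCP position; "ee_rot": TCP orientation; "force": force on the tool from outside, world axes, zero at the start; "torque": the same for the moment, N m; "gripper_width": finger opening in mm.
Only numpy, scipy, OpenCV 4.12 (cv2) and the standard library are available. Lean on these libraries where they do the work, as an engineer would, in place of code of your own. Each camera call takes 0.05 s, during which the arm holds its last target.

## Task

The small turntable on the bench is locked by a sprung pull pin. Pull the pin up by its black knob, turn the table anticlockwise (seen from above) to the very next index hole, without going past it, and let the pin spring fully home there, then let go. The holes are out of sight under the disc, so feel for the hole with the pin and never force the pin hard sideways; keep the ring gauge and the weight sitting in their nests and leave the other things on the bench where they are.

Things in the scene. Friction and masses are not known exactly. Their poses are not given: they have to be found in the camera images.
- index_base: fixed round grey base of the turntable, 192 mm across with three screwed lugs; origin at bench height, on the vertical turning axis. The bare metal disc on it is 188 mm across, its top 44 mm above the bench (hub cap 51 mm). Turned by up to 0.5 rad; in its frame the knob starts on the bearing 2.53 rad from +x (its +x points away from the robot).
- knob_top (a point): centre of the top of the pull pin's black round knob, 70 mm from the turning axis; it travels round with the disc. Knob 22 mm across, 17 mm high; pin home, its top is 79 mm and its underside 62 mm above the bench. Below it a housing 18 mm wide (foot 27 mm wide, up to 49 mm) rises from the disc to 58 mm. The upright pin is fixed in the knob.
- index_pin (a joint): height of pin and knob in m: 0 = home in a hole, 0.016 = fully pulled. Pin 8 mm thick, flat nose; holes 10 mm wide. Clear of its hole above 0.008; let go between holes it rides on the smooth index plate at 0.008. A damped spring pushes down 4.5 N when home, rising 0.45 N per mm. In a hole, pushing it sideways with over 30 N damages it.
- turntable (a joint): angle of the disc in rad, 0 in its first hole, growing anticlockwise seen from above. The next hole lies 0.73 to 1.26 on (set anew for each job, to be felt for: the riding pin snaps in and blocks the disc both ways); no hole before it, another, wrong, 0.75 beyond it. Turning takes 1 N at the knob, 2 to 6 N with the pin riding; the disc stays where it is left.
- ring_gauge: plain steel ring, 48 mm across, 14 mm high, lying loose in the larger nest (5 mm high rim) of the disc, far from the knob; origin at the centre of its underside
- nest_ring (a point): centre of the floor of the larger nest, 55 mm from the turning axis, turns with the disc
- test_weight: plain metal weight with a small top knob, 22 mm across, 37 mm high, standing loose in the smaller nest (5 mm high rim) of the disc; origin at the centre of its underside
- nest_weight (a point): centre of the floor of the smaller nest, 60 mm from the turning axis, turns with the disc
- tweezers: bystander: steel tweezers lying on the bench beside the fixture, 12x122x8 mm
- shim_olive: bystander: small olive setting block, 18x34x9 mm, lying beside the fixture
- parts_tin: bystander: green pressed tin with lid, 71x123x30 mm, to the robot's left
- tape_roll: bystander: roll of grey tape lying flat, 66 mm across, 24 mm high, to the left
- solvent_bottle: bystander: small white bottle with a red spout, 46 mm across, 130 mm high, far left
- marker_black: bystander: silver and black marker, 13x146x15 mm, to the right
- screwdriver: bystander: small screwdriver with an amber handle, 19x153x19 mm, to the right
- eraser: bystander: blue and white eraser, 20x42x12 mm, to the right
Mind the look-alikes: they are no part of the job. What is shaped like the ring_gauge but orange or pink is not meant.

How it is judged:
By the outcome, as a careful person would: the job done as asked, in the order asked, and still so for the second after the job is handed in, with the robot touching nothing.
It also fails if it takes over 45 s, if anything falls off the work surface, if the arm or the gripper's body presses on something with over 40 N, if the wrist force passes 120 N, or if a joint passes its speed limit or range.

## Working session

There is one attempt and no reset: what is moved stays moved. The work goes in short steps, Python scripts to look and compute and a tool call to move; the robot and the scene stay as the last step left them, time stands still between calls to the robot, and variables do not carry over. Pictures are saved under pics/ and viewed, and the job is handed in when it is done.

Besides the shell and the picture viewer there is one more tool, called after "Emit:" as name([rows], argument=value, ...), one row to a line, values as JSON. drive_tool: Moves the arm, as the interface text tells. Its arguments: {"type":"object","properties":{"moves":{"type":"array"},"grip_force":{"type":"number"}},"required":["moves"]}

```bash
mkdir -p pics; ls
python3 - <<'E'
from workcell import telemetry, grab_frame, job
import cv2,json,numpy as np,pickle
s=telemetry.state(); print(s)
for n in ("scene","side","wrist"):
    f=grab_frame(n); cv2.imwrite(f"pics/{n}0.png",f["color"]); pickle.dump(f,open(f"pics/{n}0.pkl","wb"))
    print(n,f["vertical_fov"],f["cx"],f["cy"],np.round(f["pose"],3).tolist())
E
```

```text
pics
{'time_s': 0.0, 'qpos': array([-7.25923117e+01,  1.83516619e+01,  8.97075510e+01, -1.30302282e-03,
        7.20425434e+01, -1.14668519e+00]), 'qvel': array([ 0.09402624,  0.0771841 ,  0.03840278, -0.02705348,  0.08003677,
       -0.06637089]), 'effort': array([ 8.90605643e-04, -4.12455618e+01, -2.31973583e+01,  7.27407122e-02,
        4.56483406e-02, -1.58788826e-04]), 'ee_pos': array([ 182.78040324, -544.56607825,  174.2123693 ]), 'ee_rot': array([-1.79898239e+02, -7.97771979e-04,  1.85547756e+01]), 'force': array([ 0.0998683 , -0.00883654, -0.32151852]), 'torque': array([-0.06150328,  0.01438426,  0.02807922]), 'gripper_width': 90.90508810668983}
scene 56.61738098899974 314.5803899767206 198.56477343348487 [[-0.88, -0.337, 0.335, 199.14], [-0.475, 0.644, -0.599, 662.594], [-0.014, -0.686, -0.727, 871.669], [0.0, 0.0, 0.0, 1.0]]
side 54.75353435803708 324.5784702507579 196.1358926922656 [[0.984, -0.084, 0.156, 386.727], [-0.177, -0.395, 0.902, -1062.179], [-0.014, -0.915, -0.403, 555.595], [0.0, 0.0, 0.0, 1.0]]
wrist 61.42013575278266 316.6466341781074 204.85249704382736 [[0.318, -0.915, -0.25, 252.545], [-0.948, -0.307, -0.083, -521.09], [-0.001, 0.263, -0.965, 384.263], [0.0, 0.0, 0.0, 1.0]]
```

View pics/scene0.png

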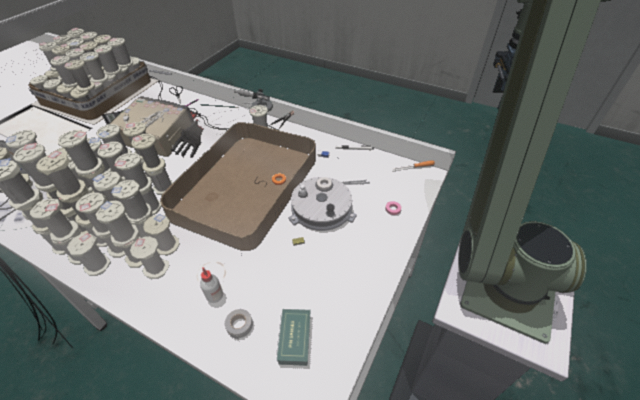

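View pics/side0.png

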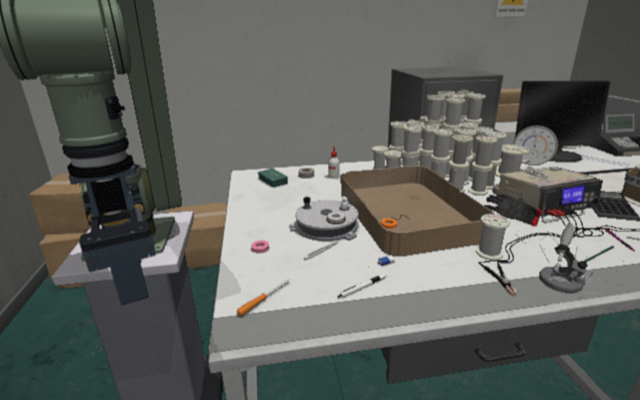

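View pics/wrist0.png

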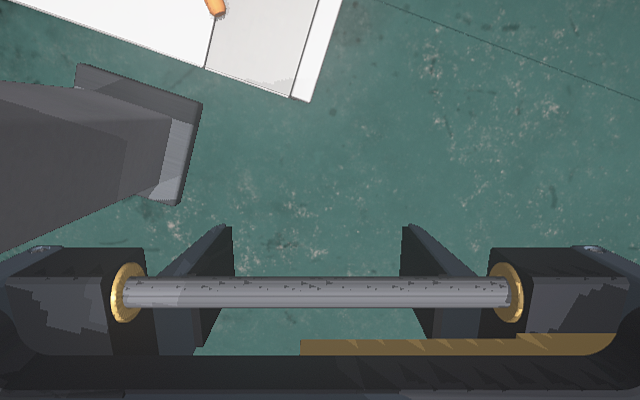

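Scene view: turntable at about (322,203), black knob at (331,210), ring at (324,184). Side view: table at (326,217), knob at (306,202). I'll crop and triangulate next.

```bash
cat > h.py <<'E'
import numpy as np,cv2,pickle
def ray(f,u,v):
    F=200/np.tan(np.radians(f["vertical_fov"])/2)
    d=np.array([(u-f["cx"])/F,(v-f["cy"])/F,1.]); T=np.array(f["pose"])
    return T[:3,3],T[:3,:3]@d
def plane(f,u,v,z):
    o,d=ray(f,u,v); return (o+d*(z-o[2])/d[2])
def proj(f,p):
    F=200/np.tan(np.radians(f["vertical_fov"])/2); T=np.array(f["pose"])
    c=T[:3,:3].T@(np.array(p)-T[:3,3]); return c[:2]/c[2]*F+[f["cx"],f["cy"]]
def tri(a,b):
    A=np.zeros((3,3));B=np.zeros(3)
    for o,d in (a,b):
        d=d/np.linalg.norm(d);P=np.eye(3)-np.outer(d,d);A+=P;B+=P@o
    return np.linalg.solve(A,B)
E
python3 - <<'E'
from h import *
a=cv2.imread("pics/scene0.png")[160:250,270:400]; b=cv2.imread("pics/side0.png")[180:270,270:400]
c=np.vstack([cv2.resize(x,(780,300*540//540*1),interpolation=cv2.INTER_CUBIC) if 0 else cv2.resize(x,None,fx=4,fy=3.3,interpolation=cv2.INTER_CUBIC) for x in (a,b)])
cv2.imwrite("pics/z0.png",c)
for n,(x0,y0,x1,y1) in (("scene",(322,200,345,222)),("side",(298,192,316,212))):
    f=pickle.load(open(f"pics/{n}0.pkl","rb")); g=f["color"].max(2)
    m=np.zeros_like(g);m[y0:y1,x0:x1]=g[y0:y1,x0:x1]<70
    k,l,st,ce=cv2.connectedComponentsWithStats(m); print(n,st.tolist(),ce.tolist())
    print(g[y0:y1,x0:x1])
E
```

```text
scene [[0, 0, 640, 400, 255995], [328, 209, 2, 1, 2], [329, 211, 1, 1, 1], [331, 210, 2, 1, 2]] [[319.4997988241958, 199.49979882419578], [328.5, 209.0], [329.0, 211.0], [331.5, 210.0]]
[[112 105 100 118 150 190 202 198 199 196 198 198 197 196 196 197 198 198
  198 199 202 202 203]
 [120 121 140 174 193 200 200 199 198 200 197 200 197 198 198 199 199 198
  196 199 201 201 198]
 [183 182 192 202 204 204 201 192 193 197 202 200 198 197 200 199 199 198
  201 200 201 202 198]
 [198 200 203 204 202 194 180 155 147 165 186 194 201 200 202 199 199 201
  202 201 202 199 198]
 [197 202 200 203 190 151 120  97  93 103 126 161 189 202 200 200 200 202
  200 202 199 199 198]
 [200 200 202 197 166 111  78  75  76  73  81 112 163 197 202 201 203 199
  202 200 199 194 195]
 [202 203 202 192 144  88  74  77  77  77  74  86 138 189 203 202 203 201
  201 199 200 196 197]
 [202 199 202 193 141  83  72  77  77  80  72  81 133 189 204 203 203 201
  198 197 197 199 200]
 [198 200 201 192 138  83  70  73  75  74  70  82 137 194 204 203 202 201
  198 196 197 199 199]
 [198 198 199 194 149  89  68  69  70  71
[... 2160 characters left out ...]
153 184 174 168 172 175]
 [212 212 211 213 215 196 111  45  46  46  42  95 164 181 176 174 173 178]
 [211 211 214 212 210 197 119  54  56  57  51  96 164 181 179 176 177 177]
 [213 210 212 203 189 167  99  50  49  49  46  81 146 173 178 175 178 175]
 [209 204 199 174 143 109  66  43  50  50  50  66 110 157 174 177 176 177]
 [200 187 177 140 106  71  50  47  54  61  67  70  95 143 172 177 177 176]
 [180 169 170 152 135  96  74  71  78  78  87  94 117 150 174 176 175 175]
 [165 163 171 173 169 146 133 129 127 122 126 141 156 167 176 176 177 176]
 [175 176 175 178 177 177 175 177 174 165 170 174 177 176 176 177 176 176]
 [179 179 176 176 178 179 179 183 183 179 181 180 180 177 177 175 175 176]]
```

View pics/z0.png

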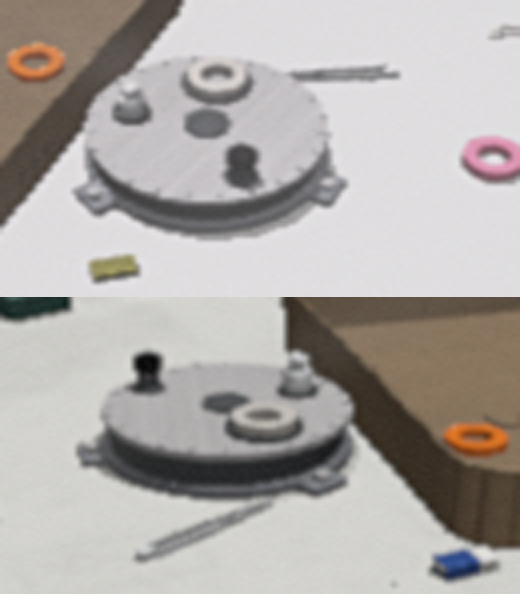

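Run:
```python
from h import *
S=pickle.load(open("pics/scene0.pkl","rb"));D=pickle.load(open("pics/side0.pkl","rb"))
for n,a,b,z in (("hub",(321.8,197.3),(326.8,211.8),51),("knob",(330.2,206.6),(306.4,199.0),71)):
    print(n,plane(S,*a,z),plane(D,*b,z),tri(ray(S,*a),ray(D,*b)))
# hub fit by mask
for n,f in(("S",S),("D",D)):
    F=200/np.tan(np.radians(f["vertical_fov"])/2);print(F)
from workcell import telemetry
W=pickle.load(open("pics/wrist0.pkl","rb"))
# camera in tool frame
s=telemetry.state()
from scipy.spatial.transform import Rotation as R
Rt=R.from_euler("xyz",s["ee_rot"],degrees=True).as_matrix();print(Rt.round(3))
print((Rt.T@(W["pose"][:3,3]-s["ee_pos"])).round(1),(Rt.T@W["pose"][:3,:3]).round(3))
```

```text
hub [560.59059576 -28.70297473  51.        ] [567.98683191 -49.31535561  51.        ] [567.45033564 -36.19500536  43.21512613]
knob [512.89788649   9.86772678  71.        ] [515.79098406  10.81826685  71.        ] [514.35264154   9.59461243  71.06368754]
371.30537782233534
386.22234081861245
[[ 0.948  0.318 -0.   ]
 [ 0.318 -0.948  0.001]
 [-0.    -0.001 -1.   ]]
[  73.6   -0.5 -209.9] [[-0.001 -0.965 -0.263]
 [ 1.    -0.001  0.001]
 [-0.001 -0.263  0.965]]
```

Emit:
drive_tool([
  {"claw": -1, "dx": 1, "dy": -0.85, "dz": 0, "yaw": 0},
  {"claw": -1, "dx": 1, "dy": -0.85, "dz": 0, "yaw": 0},
  {"claw": -1, "dx": 1, "dy": -0.85, "dz": 0, "yaw": 0},
  {"claw": -1, "dx": 1, "dy": -0.85, "dz": 0, "yaw": 0},
  {"claw": -1, "dx": 1, "dy": -0.85, "dz": 0, "yaw": 0},
], grip_force=30)

```text
time_s: 0.78
ee_pos: [251.2, -429.5, 172.5]
ee_rot: [-179.7, 0.0, 18.4]
force: [0.5, 0.5, -0.5]
gripper_width: 91.0
```

Emit:
drive_tool([
  {"claw": -1, "dx": 1, "dy": -0.85, "dz": 0, "yaw": 0},
  {"claw": -1, "dx": 1, "dy": -0.85, "dz": 0, "yaw": 0},
  {"claw": -1, "dx": 1, "dy": -0.85, "dz": 0, "yaw": 0},
  {"claw": -1, "dx": 1, "dy": -0.85, "dz": 0, "yaw": 0},
  {"claw": -1, "dx": 1, "dy": -0.85, "dz": 0, "yaw": 0},
])

```text
time_s: 1.4
ee_pos: [320.5, -312.5, 171.8]
ee_rot: [-179.6, 0.1, 18.3]
force: [-0.1, 0.1, -0.1]
gripper_width: 91.1
```

Emit:
drive_tool([
  {"claw": -1, "dx": 1, "dy": -0.85, "dz": 0, "yaw": 0},
  {"claw": -1, "dx": 1, "dy": -0.85, "dz": 0, "yaw": 0},
  {"claw": -1, "dx": 1, "dy": -0.85, "dz": 0, "yaw": 0},
  {"claw": -1, "dx": 1, "dy": -0.85, "dz": 0, "yaw": 0},
  {"claw": -1, "dx": 1, "dy": -0.85, "dz": 0, "yaw": 0},
])

```text
time_s: 2.02
ee_pos: [389.8, -195.8, 171.5]
ee_rot: [-179.5, 0.1, 18.3]
force: [0.4, -0.6, 0.0]
gripper_width: 91.3
```

Emit:
drive_tool([
  {"claw": -1, "dx": 1, "dy": -0.85, "dz": 0, "yaw": 0},
  {"claw": -1, "dx": 1, "dy": -0.85, "dz": 0, "yaw": 0},
  {"claw": -1, "dx": 1, "dy": -0.85, "dz": 0, "yaw": 0},
  {"claw": -1, "dx": 1, "dy": -0.85, "dz": 0, "yaw": 0},
  {"claw": -1, "dx": 0, "dy": 0, "dz": 0, "yaw": 0},
])

```text
time_s: 2.65
ee_pos: [445.4, -101.6, 170.9]
ee_rot: [-179.4, 0.2, 18.5]
force: [-0.5, 0.0, -0.5]
gripper_width: 91.4
```

Run:
```python
from workcell import telemetry, grab_frame, job
from h import *
print(telemetry.state())
f=grab_frame("wrist"); cv2.imwrite("pics/w1.png",f["color"]); pickle.dump(f,open("pics/w1.pkl","wb"))
```

```text
{'time_s': 2.65, 'qpos': array([-14.58772989,   8.08932087, 104.09198368,   0.38488212,
        68.31216965,  56.79898557]), 'qvel': array([-1.01413926, -0.28090888,  0.77994516, -1.13372338,  0.42032367,
        0.02453479]), 'effort': array([  0.78674594, -30.40929437, -22.77072966,   0.26485305,
        -0.06908741,   0.09259597]), 'ee_pos': array([ 445.44196444, -101.6281529 ,  170.90203153]), 'ee_rot': array([-179.4313162 ,    0.21812788,   18.47059351]), 'force': array([-0.50232174,  0.01528759, -0.45207504]), 'torque': array([ 0.02261589,  0.02485458, -0.00017   ]), 'gripper_width': 91.43753049437495}
```

View pics/w1.png

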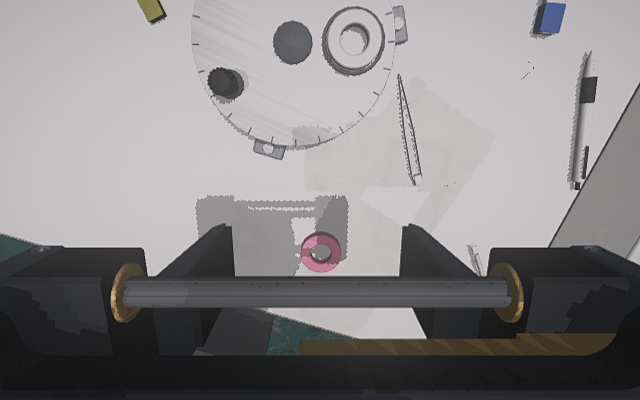

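Wrist view: hub cap at about (293,42), knob at about (222,82), ring at (353,40). Measuring from these.

Run:
```python
from h import *
f=pickle.load(open("pics/w1.pkl","rb"))
g=f["color"].max(2)
cv2.imwrite("pics/w1z.png",cv2.resize(f["color"][0:160,180:400],None,fx=3.6,fy=3.6,interpolation=cv2.INTER_CUBIC))
for n,(x0,y0,x1,y1),t in (("knob",(200,60,250,108),70),("hub",(265,15,320,68),110)):
    m=np.zeros_like(g);m[y0:y1,x0:x1]=g[y0:y1,x0:x1]<t
    k,l,st,ce=cv2.connectedComponentsWithStats(m);i=1+st[1:,4].argmax();print(n,st[i],ce[i])
    z={"knob":72,"hub":51}[n];print(plane(f,*ce[i],z))
```

```text
knob [208  68  30  28 345] [224.6115942   82.63768116]
[513.45492308   6.31406262  72.        ]
hub [ 273   21   39   43 1301] [292.34281322  42.24058417]
[565.6231021  -37.15381609  51.        ]
```

View pics/w1z.png

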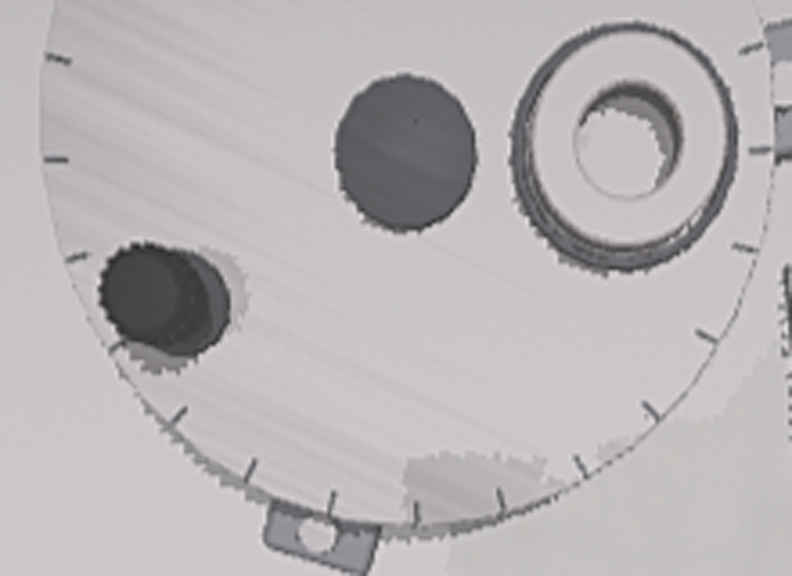

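Run:
```python
from h import *
f=pickle.load(open("pics/w1.pkl","rb"))
for c in ((138,288),(141,291)):
    p=plane(f,180+c[0]/3.6,c[1]/3.6,79);d=p[:2]-[565.6,-37.15];print(p,np.hypot(*d),np.degrees(np.arctan2(d[1],d[0])))
```

```text
[513.88934176   9.92881593  79.        ] 69.93144560992273 137.68440346300454
[513.46694212   9.09813691  79.        ] 69.69035723965757 138.4232135098798
```

Emit:
drive_tool([
  {"claw": 0, "dx": 1, "dy": -0.83, "dz": 0, "yaw": 0},
  {"claw": 0, "dx": 1, "dy": -0.83, "dz": 0, "yaw": 0},
  {"claw": 0, "dx": 1, "dy": -0.83, "dz": 0, "yaw": 0},
  {"claw": 0, "dx": 1, "dy": -0.83, "dz": 0, "yaw": 0},
  {"claw": 0, "dx": 0.9, "dy": -0.8, "dz": 0, "yaw": 0},
])

```text
time_s: 3.32
ee_pos: [510.6, 3.4, 170.5]
ee_rot: [-179.6, 0.5, 18.0]
force: [-0.1, 0.0, -0.5]
gripper_width: 46.5
```

Emit:
drive_tool([
  {"claw": 0, "dx": 0, "dy": 0, "dz": 0, "yaw": 1},
  {"claw": 0, "dx": 0, "dy": 0, "dz": 0, "yaw": 1},
  {"claw": 0, "dx": 0, "dy": 0, "dz": 0, "yaw": 1},
  {"claw": 0, "dx": 0, "dy": 0, "dz": 0, "yaw": 1},
  {"claw": 0, "dx": 0, "dy": 0, "dz": 0, "yaw": 1},
])

```text
time_s: 3.95
ee_pos: [509.0, -1.1, 169.5]
ee_rot: [179.8, 0.7, -26.5]
force: [-0.6, 0.4, 0.3]
gripper_width: 45.7
```

Emit:
drive_tool([
  {"claw": 0, "dx": 0, "dy": 0, "dz": 0, "yaw": 1},
  {"claw": 0, "dx": 0, "dy": 0, "dz": 0, "yaw": 1},
  {"claw": 0, "dx": 0, "dy": 0, "dz": 0, "yaw": 0},
])

```text
time_s: 4.32
ee_pos: [507.4, -4.8, 169.2]
ee_rot: [179.4, 0.7, -44.4]
force: [0.5, 0.2, -0.1]
gripper_width: 45.8
```

Emit:
drive_tool([
  {"claw": 0, "dx": -0.28, "dy": -0.74, "dz": 0, "yaw": -0.25},
  {"claw": 0, "dx": 0, "dy": 0, "dz": 0.9, "yaw": 0},
  {"claw": 0, "dx": 0, "dy": 0, "dz": 0.9, "yaw": 0},
  {"claw": 0, "dx": 0, "dy": 0, "dz": 0.9, "yaw": 0},
  {"claw": 0, "dx": 0, "dy": 0, "dz": 0, "yaw": 0},
])

```text
time_s: 4.95
ee_pos: [515.0, 12.2, 114.0]
ee_rot: [179.6, 0.6, -41.4]
force: [-0.7, 0.1, 0.4]
gripper_width: 45.2
```

Run:
```python
from workcell import telemetry, grab_frame, job
from h import *
s=telemetry.state();print(s['ee_pos'],s['ee_rot'],s['force'])
f=grab_frame("wrist"); cv2.imwrite("pics/w2.png",f["color"]); pickle.dump(f,open("pics/w2.pkl","wb"))
p=s['ee_pos']; print(proj(f,p),proj(f,[513.8,9.6,79]),proj(f,[565.6,-37.2,51]))
```

```text
[515.02345672  12.20015098 114.03544885] [179.57773003   0.64317469 -41.39766737] [-0.74382812  0.11757067  0.37756768]
[316.18353293 228.90027729] [319.52806836 212.10040173] [320.21203447 116.21509418]
```

View pics/w2.png

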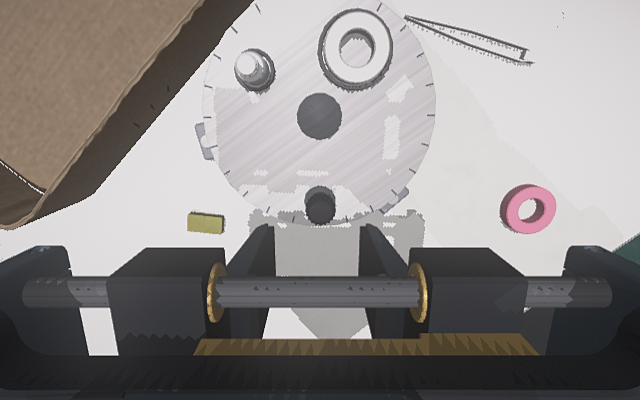

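Emit:
drive_tool([
  {"claw": 0, "dx": 0.04, "dy": 0.13, "dz": 0.9, "yaw": 0},
  {"claw": 0, "dx": 0, "dy": 0, "dz": 0.9, "yaw": 0},
  {"claw": 0, "dx": 0, "dy": 0, "dz": 0.8, "yaw": 0},
  {"claw": 0, "dx": 0, "dy": 0, "dz": 0, "yaw": 0},
  {"claw": 0, "dx": 0, "dy": 0, "dz": 0, "yaw": 0},
])

```text
time_s: 5.62
ee_pos: [519.9, 11.0, 67.2]
ee_rot: [-179.9, 0.1, -41.1]
force: [0.0, -0.5, 1.0]
gripper_width: 45.7
```

Run:
```python
from workcell import telemetry, grab_frame, job
from h import *
s=telemetry.state();print(s['ee_pos'],s['ee_rot'],s['force'])
f=grab_frame("wrist"); cv2.imwrite("pics/w3.png",f["color"])
p=s['ee_pos']; print(proj(f,p),proj(f,[513.8,9.6,79]))
f=grab_frame("side"); cv2.imwrite("pics/s3.png",cv2.resize(f["color"][150:270,240:400],None,fx=4.5,fy=4.5,interpolation=cv2.INTER_CUBIC))
```

```text
[519.90377025  10.99804818  67.20888885] [-1.79888067e+02  6.98705232e-02 -4.10544346e+01] [ 0.04732104 -0.49489667  0.95229453]
[316.19818011 228.9131667 ] [324.21036846 240.70477021]
```

View pics/w3.png

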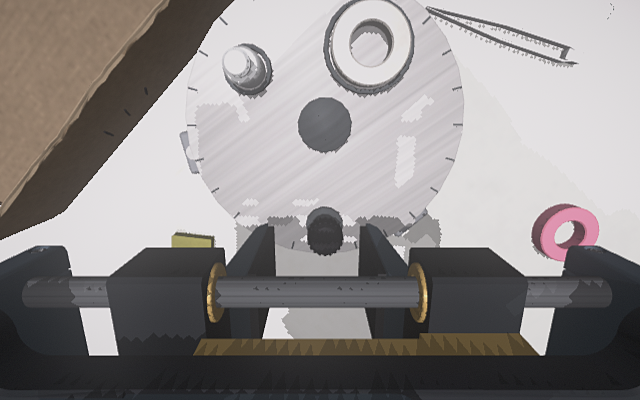

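View pics/s3.png

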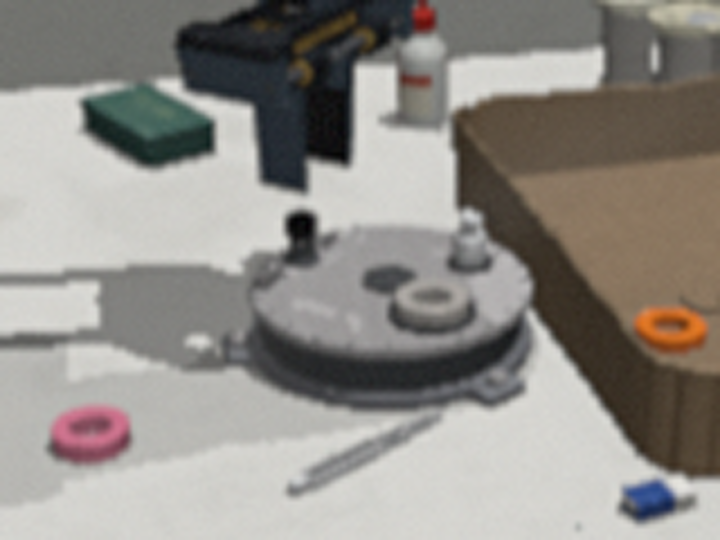

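Wrist view shows the knob at about (324,232), between the fingers. The side crop shows the fingertips above and behind the knob, which disagrees with the state's z of 67. I'll check before going lower.

Run:
```python
from workcell import telemetry, grab_frame, job
from h import *
s=telemetry.state();print(s['time_s'],s['ee_pos'],s['ee_rot'],s['qvel'])
p=s['ee_pos']
out=[]
for n,(x0,y0) in (("side",(250,150)),("scene",(260,140))):
    f=grab_frame(n); pickle.dump(f,open(f"pics/{n}4.pkl","wb")); print(n,proj(f,p),proj(f,[513.8,9.6,79]))
    c=f["color"][y0:y0+80,x0:x0+120]; out.append(cv2.resize(c,None,fx=6,fy=3.6 if 0 else 6,interpolation=cv2.INTER_CUBIC)[:,:])
    cv2.imwrite(f"pics/{n}4.png",out[-1])
s=telemetry.state();print(s['time_s'],s['ee_pos'],s['qpos'])
```

```text
5.725 [519.71410086  10.96289135  67.10644646] [-1.79892575e+02  7.52894316e-02 -4.10690468e+01] [-0.13800195  0.01055767  0.32677214 -0.0786027  -0.15732622  0.07270226]
side [307.70294478 200.029205  ] [305.72005611 196.82491476]
scene [327.9197877  206.93789302] [330.00820568 204.57487224]
5.825 [519.34080056  10.88965957  66.78430399] [ -0.16030229  18.8903312  105.94457847   0.15698525  55.19136506
 130.832548  ]
```

View pics/side4.png

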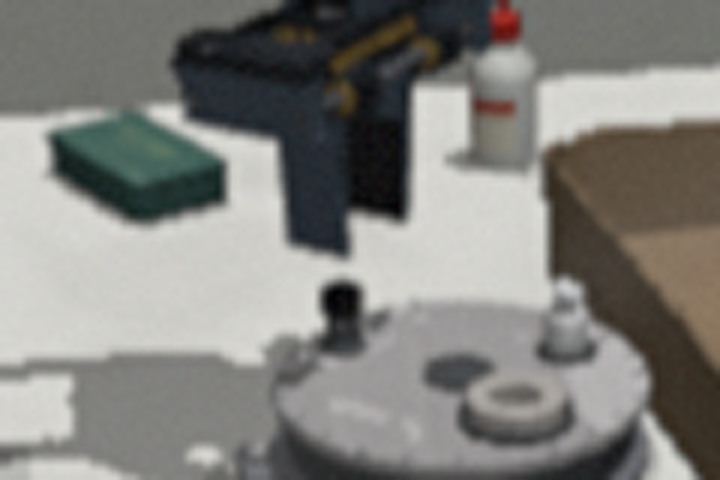

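View pics/scene4.png

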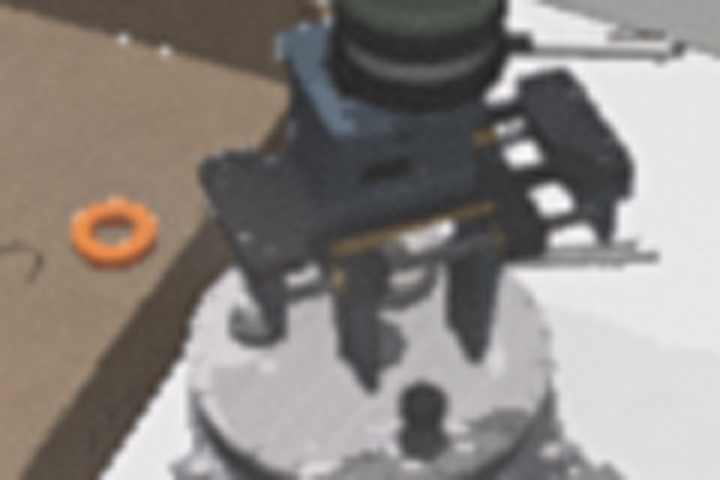

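Run:
```python
from h import *
S=pickle.load(open("pics/scene4.pkl","rb"));D=pickle.load(open("pics/side4.pkl","rb"))
print(tri(ray(S,330.8,202.2),ray(D,308,188)))
print(tri(ray(S,322,204.7),ray(D,312.5,185.5)),tri(ray(S,339.7,199.7),ray(D,303.3,190.8)))
from workcell import telemetry
s=telemetry.state();print(s)
```

```text
[515.36173618  16.96728802 101.55835426]
[532.72605281  36.32524034 100.68241506] [497.74426005  -3.01303105 102.05008478]
{'time_s': 5.825, 'qpos': array([ -0.16030229,  18.8903312 , 105.94457847,   0.15698525,
        55.19136506, 130.832548  ]), 'qvel': array([ 0.0243872 ,  0.13163687,  0.26291772,  0.02369435, -0.07682679,
        0.00079525]), 'effort': array([ 1.79602724e-02, -3.82289994e+01, -1.97335839e+01, -1.00371352e-02,
       -8.12919717e-02, -1.64607307e-03]), 'ee_pos': array([519.34080056,  10.88965957,  66.78430399]), 'ee_rot': array([-1.79919752e+02,  1.04207339e-01, -4.10824199e+01]), 'force': array([ 0.52510046, -0.42746137, -0.23136794]), 'torque': array([ 0.11438117,  0.0151909 , -0.00584923]), 'gripper_width': 45.50811125359209}
```

Emit:
drive_tool([
  {"claw": 0, "dx": -0.16, "dy": 0.22, "dz": 0, "yaw": 0},
  {"claw": 0, "dx": 0, "dy": 0, "dz": 0, "yaw": 0},
], grip_force=3)

```text
time_s: 6.08
ee_pos: [513.7, 9.6, 67.3]
ee_rot: [-179.9, 0.1, -41.1]
force: [0.1, -0.2, 0.3]
gripper_width: 45.7
```

Run:
```python
from h import *
f0=pickle.load(open("pics/side0.pkl","rb")); print(proj(f0,[182.8,-544.6,174.2]),proj(f0,[182.8,-544.6,210]))
cv2.imwrite("pics/s0z.png",cv2.resize(f0["color"][150:310,40:200],None,fx=3.6,fy=3.6))
from workcell import telemetry
s=telemetry.state();print(s["ee_pos"],s["ee_rot"])
```

```text
[136.44534232 302.17609443] [131.37596816 282.81546093]
[513.74488847   9.60383447  67.2569726 ] [-1.79898009e+02  7.93332476e-02 -4.10741341e+01]
```

View pics/s0z.png

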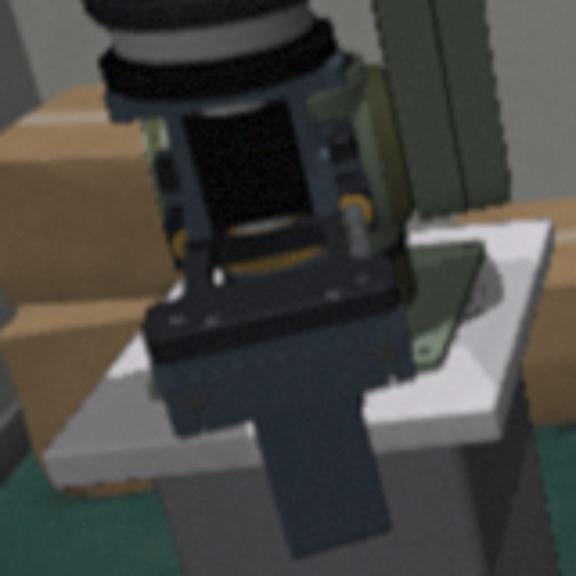

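Emit:
drive_tool([
  {"claw": 0.7, "dx": 0, "dy": 0, "dz": 0, "yaw": 0},
  {"claw": 0.7, "dx": 0, "dy": 0, "dz": 0, "yaw": 0},
  {"claw": 0.7, "dx": 0, "dy": 0, "dz": 0, "yaw": 0},
], grip_force=3)

```text
time_s: 6.45
ee_pos: [513.8, 9.5, 67.4]
ee_rot: [-179.9, 0.1, -41.1]
force: [-0.2, 0.4, -0.4]
gripper_width: 18.4
```

Run:
```python
from workcell import telemetry, grab_frame, job
from h import *
s=telemetry.state();print(s['ee_pos'],s['ee_rot'],s['force'],s['gripper_width'])
f=grab_frame("wrist"); cv2.imwrite("pics/w5.png",f["color"][150:400,150:500])
f=grab_frame("side"); cv2.imwrite("pics/s5.png",cv2.resize(f["color"][150:240,250:370],None,fx=6,fy=6,interpolation=cv2.INTER_CUBIC))
```

```text
[513.8141829    9.53028958  67.39513039] [-1.79885339e+02  6.18368748e-02 -4.10812535e+01] [-0.17248971  0.38747327 -0.42491204] 18.426124051748946
```

View pics/w5.png

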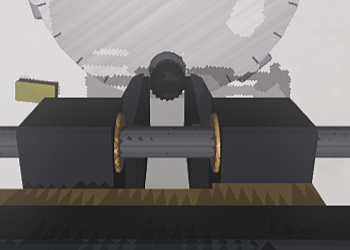

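View pics/s5.png

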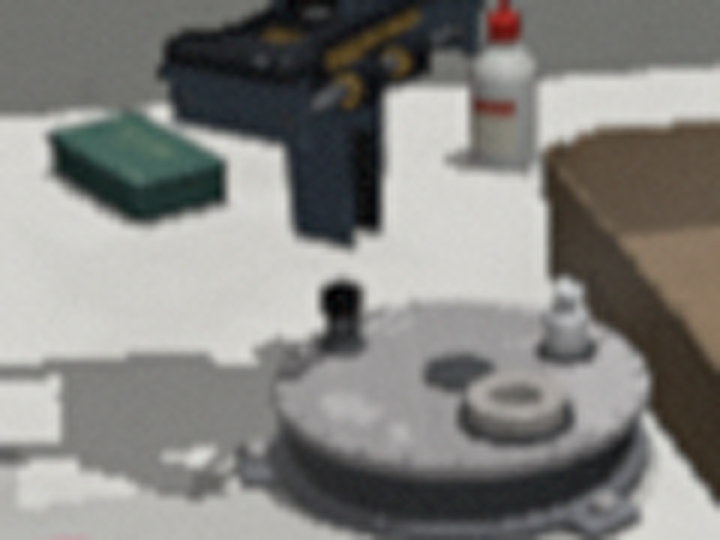

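Run:
```python
from h import *
w=cv2.imread("pics/w5.png"); 
cv2.imwrite("pics/w5z.png",cv2.resize(w[40:160,90:240],None,fx=5,fy=5,interpolation=cv2.INTER_NEAREST))
from workcell import telemetry, grab_frame
f=grab_frame("wrist");s=telemetry.state();print(f["pose"].round(1).tolist(),s["ee_pos"])
```

```text
[[-0.7, -0.7, -0.2, 569.0], [-0.8, 0.6, 0.2, -39.5], [-0.0, 0.3, -1.0, 277.2], [0.0, 0.0, 0.0, 1.0]] [513.81490571   9.53352818  67.37743541]
```

View pics/w5z.png

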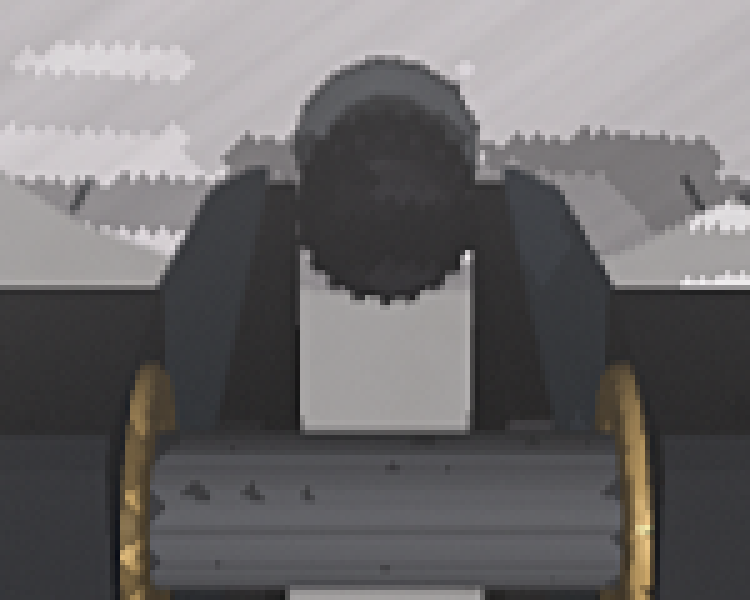

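Emit:
drive_tool([
  {"claw": 0, "dx": 0, "dy": 0, "dz": 0, "yaw": 0},
  {"claw": 0, "dx": 0, "dy": 0, "dz": 0, "yaw": 0},
  {"claw": 0, "dx": 0, "dy": 0, "dz": 0.4, "yaw": 0},
  {"claw": 0, "dx": 0, "dy": 0, "dz": 0.4, "yaw": 0},
  {"claw": 0, "dx": 0, "dy": 0, "dz": 0, "yaw": 0},
])

```text
time_s: 7.22
ee_pos: [513.4, 9.6, 49.8]
ee_rot: [-179.9, 0.1, -41.1]
force: [-0.1, -0.4, -0.6]
gripper_width: 45.5
```

Emit:
drive_tool([
  {"claw": 0, "dx": 0, "dy": 0, "dz": 0.3, "yaw": 0},
  {"claw": 0, "dx": 0, "dy": 0, "dz": 0.3, "yaw": 0},
  {"claw": 0, "dx": 0, "dy": 0, "dz": 0, "yaw": 0},
])

```text
time_s: 7.6
ee_pos: [513.3, 9.6, 36.8]
ee_rot: [-179.9, 0.1, -41.1]
force: [0.1, 0.2, 0.5]
gripper_width: 45.4
```

```bash
cat > look.py <<'E'
import sys
from workcell import telemetry, grab_frame
from h import *
k=sys.argv[1]
s=telemetry.state();print(s['time_s'],s['ee_pos'].round(1),s['ee_rot'].round(1),s['force'].round(1),s['gripper_width'])
c=[]
for n,(x0,y0) in (("side",(260,160)),("scene",(280,150)),("wrist",None)) if "a" in sys.argv[2] else (("side",(260,160)),("wrist",None)):
    if n=="wrist" : x0,y0=200,80
    f=grab_frame(n); pickle.dump(f,open(f"pics/{n}_{k}.pkl","wb"))
    if n=="wrist": c.append(cv2.resize(f["color"][100:300,195:435],(480,400)))
    else: c.append(cv2.resize(f["color"][y0:y0+75,x0:x0+90],(480,400) if 0 else (320,267),interpolation=cv2.INTER_CUBIC))
L=np.vstack(c[:-1]); h=max(L.shape[0],400); 
o=np.zeros((h,800,3),np.uint8);o[:L.shape[0],:320]=L;o[:400,320:]=c[-1]
cv2.imwrite(f"pics/L{k}.png",o)
E
python3 look.py 6 a
```

```text
7.6 [513.3   9.6  36.8] [-1.799e+02  1.000e-01 -4.110e+01] [0.1 0.2 0.5] 45.36883329430397Traceback (most recent call last):
  File "look.py", line 7, in <module>
    for n,(x0,y0) in (("side",(260,160)),("scene",(280,150)),("wrist",None)) if "a" in sys.argv[2] else (("side",(260,160)),("wrist",None)):
          ^^^^^^^
TypeError: cannot unpack non-iterable NoneType object
```

```bash
sed -i 's/("wrist",None)/("wrist",(0,0))/g' look.py; python3 look.py 6 a
```

```text
7.7 [513.8   9.6  37.3] [-1.799e+02  1.000e-01 -4.110e+01] [-0.   0.2 -0.3] 45.44596075956942
```

View pics/L6.png

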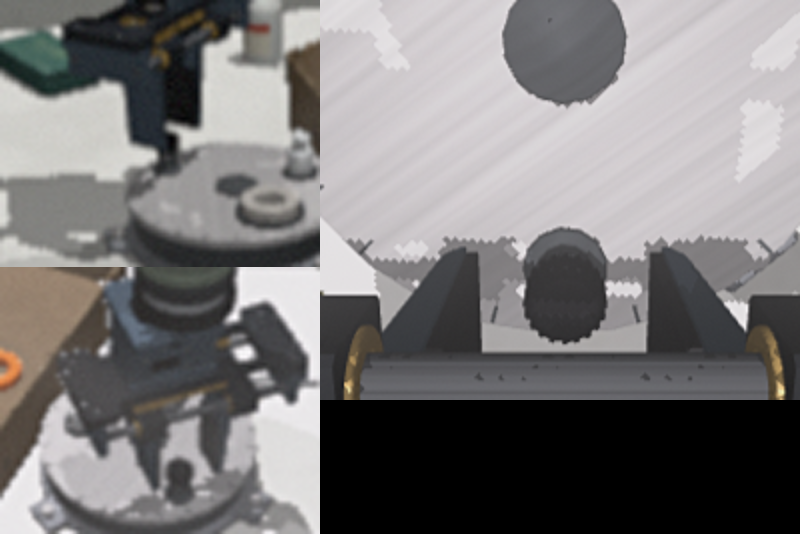

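The fingers physically end about 35 mm short of the reported TCP: state z is 37, below the disc top, with no contact. So I need state z of about 20. The knob is centred between the fingers.

Emit:
drive_tool([
  {"claw": 0, "dx": 0, "dy": 0, "dz": 0.4, "yaw": 0},
  {"claw": 0, "dx": 0, "dy": 0, "dz": 0.4, "yaw": 0},
  {"claw": 0, "dx": 0, "dy": 0, "dz": 0, "yaw": 0},
  {"claw": 0.35, "dx": 0, "dy": 0, "dz": 0, "yaw": 0},
  {"claw": 0.35, "dx": 0, "dy": 0, "dz": 0, "yaw": 0},
], grip_force=3)

```text
time_s: 8.48
ee_pos: [514.0, 9.7, 20.4]
ee_rot: [-179.9, 0.1, -41.1]
force: [-0.6, 0.3, 0.3]
gripper_width: 30.4
```

```bash
python3 look.py 7 a
```

```text
8.475 [514.    9.7  20.4] [-1.799e+02  1.000e-01 -4.110e+01] [-0.6  0.3  0.3] 30.42863828374032
```

View pics/L7.png

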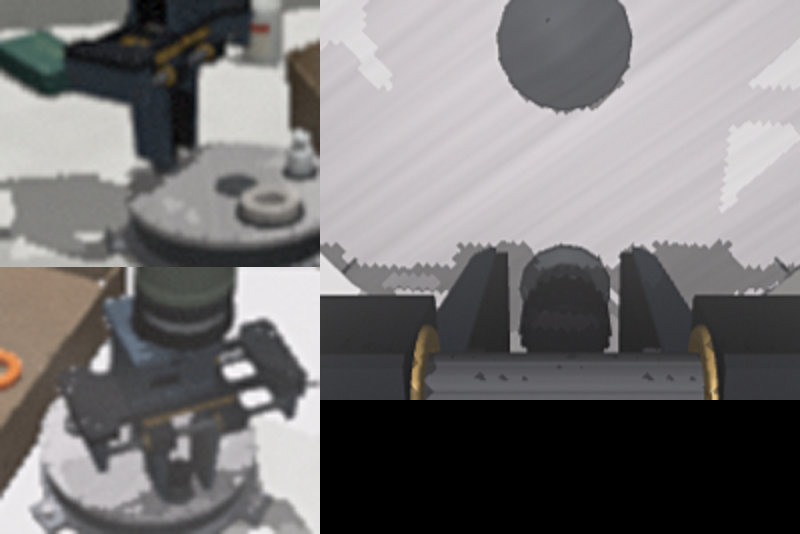

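Emit:
drive_tool([
  {"claw": 0.8, "dx": 0, "dy": 0, "dz": 0, "yaw": 0},
  {"claw": 0.8, "dx": 0, "dy": 0, "dz": 0, "yaw": 0},
  {"claw": 0.8, "dx": 0, "dy": 0, "dz": 0, "yaw": 0},
], grip_force=4)

```text
time_s: 9.0
ee_pos: [514.1, 9.6, 20.7]
ee_rot: [-179.9, 0.0, -41.1]
force: [0.1, 0.2, -0.7]
gripper_width: 21.1
```

```bash
python3 look.py 8 a
```

```text
9.0 [514.1   9.6  20.7] [-179.9    0.   -41.1] [ 0.1  0.2 -0.7] 21.112040339550827
```

View pics/L8.png

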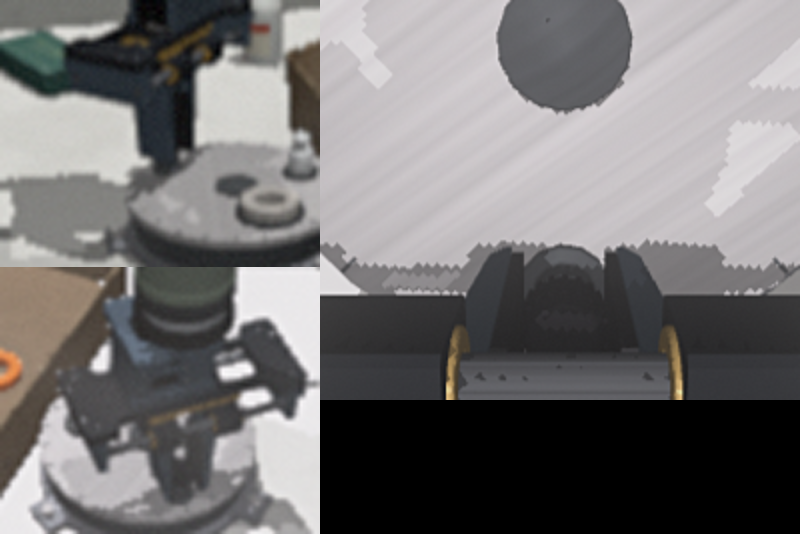

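The knob is gripped: width 21.1 with a commanded gap of 9 mm. Now I'll firm up the grip and lift.

Emit:
drive_tool([
  {"claw": 0.8, "dx": 0, "dy": 0, "dz": 0, "yaw": 0},
  {"claw": 0.8, "dx": 0, "dy": 0, "dz": 0, "yaw": 0},
  {"claw": 0.8, "dx": 0, "dy": 0, "dz": -0.2, "yaw": 0},
  {"claw": 0.8, "dx": 0, "dy": 0, "dz": 0, "yaw": 0},
], grip_force=30)

```text
time_s: 9.65
ee_pos: [513.9, 9.5, 23.7]
ee_rot: [-179.9, 0.1, -41.1]
force: [1.8, -0.8, -6.4]
gripper_width: 20.4
```

```bash
python3 -c "
from workcell import telemetry
s=telemetry.state();print(s['ee_pos'],s['ee_rot'],s['force'],s['gripper_width'])"
```

```text
[513.8770231    9.47389954  23.68946934] [-1.79900474e+02  5.65580391e-02 -4.10713334e+01] [ 1.79675204 -0.79280289 -6.40604365] 20.399049897927007
```

Emit:
drive_tool([
  {"claw": 0.8, "dx": 0, "dy": 0, "dz": -0.25, "yaw": 0},
  {"claw": 0.8, "dx": 0, "dy": 0, "dz": -0.25, "yaw": 0},
  {"claw": 0.8, "dx": 0, "dy": 0, "dz": 0, "yaw": 0},
])

```text
time_s: 10.02
ee_pos: [513.6, 9.2, 32.8]
ee_rot: [-180.0, 0.1, -41.1]
force: [2.0, -0.6, -10.5]
gripper_width: 20.5
```

Emit:
drive_tool([
  {"claw": 0.8, "dx": 0.01, "dy": 0.2, "dz": 0, "yaw": -0.38},
  {"claw": 0.8, "dx": 0.01, "dy": 0.2, "dz": 0, "yaw": -0.38},
  {"claw": 0.8, "dx": 0, "dy": 0, "dz": 0, "yaw": 0},
])

```text
time_s: 10.4
ee_pos: [508.5, 2.6, 32.2]
ee_rot: [-180.0, 0.1, -34.3]
force: [2.8, -1.4, -10.2]
gripper_width: 20.2
```

```bash
cat > st.py <<'E'
from workcell import telemetry
import numpy as np
s=telemetry.state();p=s['ee_pos'];d=p[:2]-[565.6,-37.15];b=np.degrees(np.arctan2(d[1],d[0]))%360
R=np.hypot(*d);y=s['ee_rot'][2]
print(s['time_s'],p.round(2),s['ee_rot'].round(2),"F",s['force'].round(2),"w",round(s['gripper_width'],1),"R",R.round(2),"turned",round(np.radians(b-138.1),3),"yawerr",round((y-(b-180)+180)%360-180,2))
u=np.array([np.cos(np.radians(y)),np.sin(np.radians(y))]);t=np.array([u[1],-u[0]])
print("F toolx,y",(s['force'][:2]@u).round(1),(s['force'][:2]@t).round(1),"torque",s['torque'].round(2))
E
python3 st.py
```

```text
10.4 [508.5    2.58  32.17] [-1.7998e+02  1.1000e-01 -3.4340e+01] F [  2.8   -1.41 -10.2 ] w 20.2 R 69.56 turned 0.123 yawerr 0.5
F toolx,y 3.1 -0.4 torque [-0.2  -0.48  0.04]
```

Emit:
drive_tool([
  {"claw": 0.8, "dx": 0.02, "dy": 0.3, "dz": -0.02, "yaw": -0.57},
  {"claw": 0.8, "dx": 0.02, "dy": 0.3, "dz": -0.02, "yaw": -0.57},
  {"claw": 0.8, "dx": 0.02, "dy": 0.3, "dz": -0.02, "yaw": -0.57},
  {"claw": 0.8, "dx": 0, "dy": 0, "dz": 0, "yaw": 0},
])

```text
time_s: 10.9
ee_pos: [500.5, -13.2, 32.8]
ee_rot: [-179.9, 0.2, -19.5]
force: [3.1, -1.5, -10.9]
gripper_width: 20.6
```

```bash
python3 st.py;python3 look.py 9 a
```

```text
10.9 [500.53 -13.2   32.79] [-1.7991e+02  1.5000e-01 -1.9500e+01] F [  3.09  -1.52 -10.93] w 20.6 R 69.34 turned 0.379 yawerr 0.71
F toolx,y 3.4 0.4 torque [-0.29 -0.45 -0.01]
10.9 [500.5 -13.2  32.8] [-179.9    0.2  -19.5] [  3.1  -1.5 -10.9] 20.574981156149768
```

View pics/L9.png

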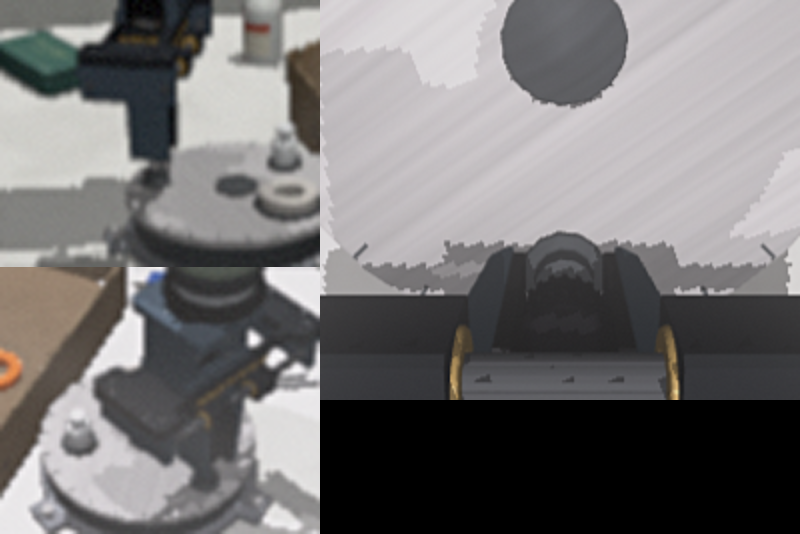

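Emit:
drive_tool([
  {"claw": 0.8, "dx": 0.02, "dy": 0.28, "dz": 0, "yaw": -0.55},
  {"claw": 0.8, "dx": 0.02, "dy": 0.28, "dz": 0, "yaw": -0.55},
  {"claw": 0.8, "dx": 0.02, "dy": 0.26, "dz": 0, "yaw": -0.53},
  {"claw": 0.8, "dx": 0, "dy": 0, "dz": 0, "yaw": 0},
])

```text
time_s: 11.55
ee_pos: [496.9, -28.9, 32.4]
ee_rot: [-179.9, 0.2, -5.4]
force: [2.2, -3.0, -11.1]
gripper_width: 20.0
```

```bash
python3 st.py
```

```text
11.55 [496.92 -28.87  32.37] [-179.88    0.24   -5.35] F [  2.21  -3.04 -11.14] w 20.0 R 69.18 turned 0.611 yawerr 1.52
F toolx,y 2.5 2.8 torque [-0.61 -0.38 -0.16]
```

Emit:
drive_tool([
  {"claw": 0.8, "dx": 0, "dy": 0, "dz": 0.1, "yaw": 0},
  {"claw": 0.8, "dx": 0, "dy": 0, "dz": 0.1, "yaw": 0},
  {"claw": 0.8, "dx": 0, "dy": 0, "dz": 0, "yaw": 0},
])

```text
time_s: 11.92
ee_pos: [497.0, -28.8, 28.7]
ee_rot: [-179.9, 0.2, -5.5]
force: [0.4, -3.7, -6.8]
gripper_width: 20.6
```

```bash
python3 st.py
```

```text
11.925 [496.95 -28.77  28.73] [-179.91    0.24   -5.51] F [ 0.43 -3.74 -6.85] w 20.6 R 69.16 turned 0.61 yawerr 1.45
F toolx,y 0.8 3.7 torque [-0.58 -0.16 -0.2 ]
```

Now near the riding height. I'll open slightly into a loose cage and lower a little.

Emit:
drive_tool([
  {"claw": 0.44, "dx": 0, "dy": 0, "dz": 0, "yaw": 0},
  {"claw": 0.44, "dx": 0, "dy": 0, "dz": 0, "yaw": 0},
  {"claw": 0.44, "dx": 0, "dy": 0, "dz": 0.1, "yaw": 0},
  {"claw": 0.44, "dx": 0, "dy": 0, "dz": 0, "yaw": 0},
], grip_force=30)

```text
time_s: 12.42
ee_pos: [498.6, -27.0, 29.3]
ee_rot: [-179.8, 0.0, -5.5]
force: [1.1, -0.4, -0.3]
gripper_width: 25.1
```

```bash
python3 st.py; python3 look.py 10 a
```

```text
12.425 [498.6  -27.01  29.27] [-1.7975e+02  1.0000e-02 -5.5400e+00] F [ 1.1  -0.37 -0.33] w 25.1 R 67.76 turned 0.581 yawerr 3.07
F toolx,y 1.1 0.3 torque [ 0.02 -0.04 -0.06]
12.425 [498.6 -27.   29.3] [-179.8    0.    -5.5] [ 1.1 -0.4 -0.3] 25.117163264076023
```

View pics/L10.png

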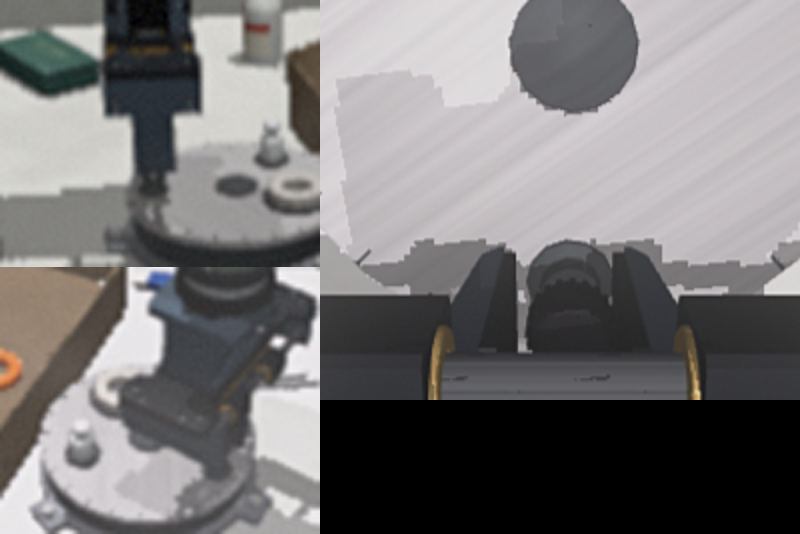

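Emit:
drive_tool([
  {"claw": 0.44, "dx": 0, "dy": 0.08, "dz": 0.1, "yaw": -0.1},
  {"claw": 0.44, "dx": 0, "dy": 0.08, "dz": 0.08, "yaw": 0},
  {"claw": 0.44, "dx": 0, "dy": 0.05, "dz": 0, "yaw": 0},
  {"claw": 0.44, "dx": 0, "dy": 0, "dz": 0, "yaw": 0},
])

```text
time_s: 13.08
ee_pos: [498.2, -30.8, 25.2]
ee_rot: [-179.7, 0.0, -4.7]
force: [-0.2, 1.1, 0.1]
gripper_width: 25.5
```

```bash
python3 st.py; python3 look.py 11 b
```

```text
13.075 [498.16 -30.82  25.16] [-1.7967e+02  3.0000e-02 -4.6800e+00] F [-0.23  1.11  0.12] w 25.5 R 67.74 turned 0.638 yawerr 0.69
F toolx,y -0.3 -1.1 torque [ 0.26 -0.01  0.02]
13.075 [498.2 -30.8  25.2] [-179.7    0.    -4.7] [-0.2  1.1  0.1] 25.489788301833325
```

View pics/L11.png

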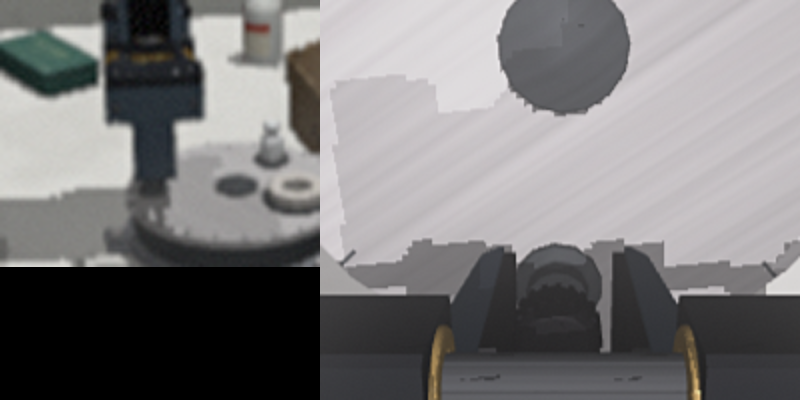

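Emit:
drive_tool([
  {"claw": 0.44, "dx": 0, "dy": 0.07, "dz": 0, "yaw": -0.13},
  {"claw": 0.44, "dx": 0, "dy": 0.07, "dz": 0, "yaw": -0.13},
  {"claw": 0.44, "dx": 0, "dy": 0.07, "dz": 0, "yaw": -0.13},
])

```text
time_s: 13.55
ee_pos: [498.7, -31.9, 25.1]
ee_rot: [-179.3, -0.1, -1.3]
force: [1.7, 6.0, -0.4]
gripper_width: 25.0
```

```bash
python3 st.py
```

```text
13.55 [498.65 -31.9   25.14] [-1.7934e+02 -7.0000e-02 -1.2900e+00] F [ 1.67  5.96 -0.42] w 25.0 R 67.15 turned 0.653 yawerr 3.2
F toolx,y 1.5 -6.0 torque [ 1.13 -0.17  0.03]
```

Emit:
drive_tool([
  {"claw": 0.44, "dx": 0, "dy": 0.1, "dz": 0, "yaw": 0},
  {"claw": 0.44, "dx": 0, "dy": 0.1, "dz": 0, "yaw": 0},
  {"claw": 0.44, "dx": 0, "dy": 0.1, "dz": 0, "yaw": 0},
])

```text
time_s: 13.92
ee_pos: [498.1, -34.0, 25.0]
ee_rot: [-178.9, -0.0, -1.3]
force: [0.7, 6.5, 0.9]
gripper_width: 25.6
```

```bash
python3 st.py
```

```text
13.925 [498.07 -34.03  24.99] [-178.95   -0.     -1.35] F [0.7  6.48 0.91] w 25.6 R 67.6 turned 0.685 yawerr 1.3
F toolx,y 0.5 -6.5 torque [ 1.12 -0.03 -0.05]
```

Emit:
drive_tool([
  {"claw": 0.44, "dx": 0, "dy": 0.15, "dz": 0, "yaw": -0.1},
  {"claw": 0.44, "dx": 0, "dy": 0.15, "dz": 0, "yaw": -0.1},
])

```text
time_s: 14.18
ee_pos: [497.5, -38.2, 24.5]
ee_rot: [-178.8, 0.0, 0.4]
force: [0.6, 0.2, 0.1]
gripper_width: 25.3
```

```bash
python3 st.py
```

```text
14.175 [497.53 -38.18  24.55] [-1.7876e+02  2.0000e-02  4.4000e-01] F [0.6  0.22 0.05] w 25.3 R 68.08 turned 0.746 yawerr -0.43
F toolx,y 0.6 -0.2 torque [0.05 0.04 0.02]
```

```bash
python3 look.py 12 a
```

```text
14.175 [497.5 -38.2  24.5] [-178.8    0.     0.4] [0.6 0.2 0.1] 25.278385823018937
```

View pics/L12.png

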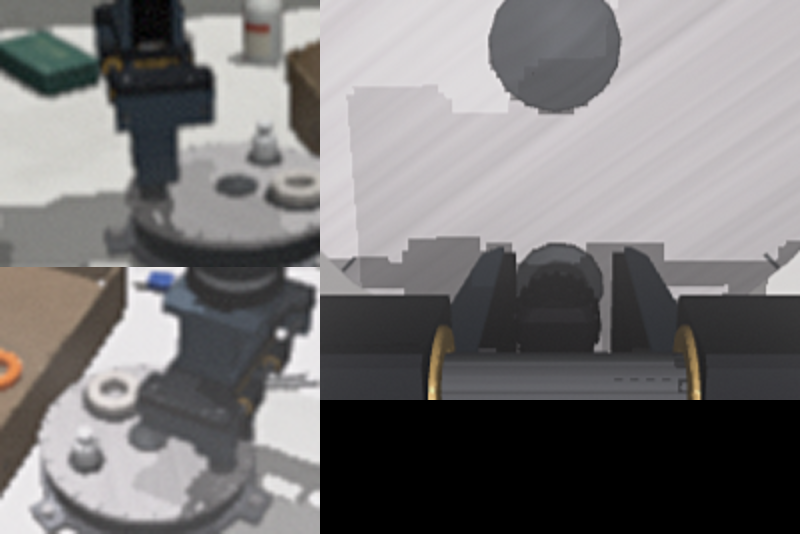

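Run:
```python
from h import *
c=[]
for k in (8,11,12):
    f=pickle.load(open(f"pics/wrist_{k}.pkl","rb"));c.append(cv2.resize(f["color"][215:285,275:355],None,fx=3.3,fy=5,interpolation=cv2.INTER_NEAREST))
o=np.hstack(c);cv2.imwrite("pics/cmp.png",np.clip(o.astype(float)*1.8,0,255).astype(np.uint8))
```

```text
(no output)
```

View pics/cmp.png

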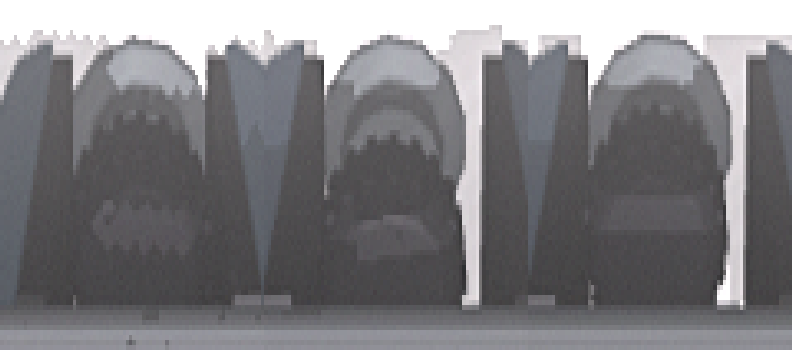

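Wrist comparison (left: home at start, middle: riding, right: now). The bright housing top between pin and knob has vanished again as at home, so the pin has snapped in at about 0.73 rad. Next is a gentle block test both ways.

Emit:
drive_tool([
  {"claw": 0.44, "dx": 0, "dy": 0.08, "dz": 0, "yaw": 0},
  {"claw": 0.44, "dx": 0, "dy": 0.08, "dz": 0, "yaw": 0},
])

```text
time_s: 14.58
ee_pos: [497.2, -41.0, 24.7]
ee_rot: [-178.7, 0.1, 0.3]
force: [-0.1, 9.2, 1.0]
gripper_width: 25.4
```

```bash
python3 st.py
```

```text
14.575 [497.23 -41.    24.69] [-1.7868e+02  5.0000e-02  2.9000e-01] F [-0.1   9.17  0.98] w 25.4 R 68.48 turned 0.788 yawerr -2.93
F toolx,y -0.1 -9.2 torque [ 1.87 -0.06 -0.03]
```

Emit:
drive_tool([
  {"claw": 0.44, "dx": 0, "dy": 0.05, "dz": 0, "yaw": 0},
])

```text
time_s: 14.7
ee_pos: [497.2, -40.7, 24.7]
ee_rot: [-178.5, 0.1, 0.2]
force: [0.6, 6.4, -0.6]
gripper_width: 25.8
```

```bash
python3 st.py;python3 look.py 13 a
python3 - <<'E'
from h import *
c=[]
for k in (8,11,13):
    f=pickle.load(open(f"pics/wrist_{k}.pkl","rb"));c.append(cv2.resize(f["color"][215:285,275:355],None,fx=3.3,fy=5,interpolation=cv2.INTER_NEAREST))
o=np.hstack(c);cv2.imwrite("pics/cmp13.png",np.clip(o.astype(float)*1.8,0,255).astype(np.uint8))
E
```

```text
14.7 [497.2  -40.74  24.66] [-1.7854e+02  6.0000e-02  2.1000e-01] F [ 0.6   6.43 -0.59] w 25.8 R 68.49 turned 0.784 yawerr -2.79
F toolx,y 0.6 -6.4 torque [ 1.13 -0.08 -0.03]
14.7 [497.2 -40.7  24.7] [-1.785e+02  1.000e-01  2.000e-01] [ 0.6  6.4 -0.6] 25.760696248690497
```

View pics/cmp13.png

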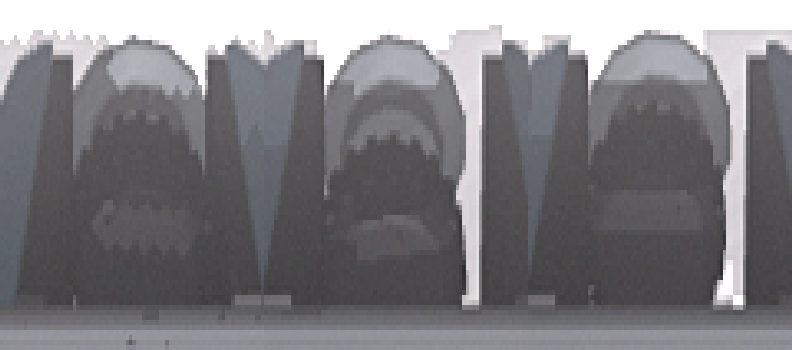

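Emit:
drive_tool([
  {"claw": 0.44, "dx": 0, "dy": -0.1, "dz": 0, "yaw": 0},
  {"claw": 0.0, "dx": 0, "dy": 0, "dz": 0, "yaw": 0},
  {"claw": 0.0, "dx": 0, "dy": 0, "dz": 0, "yaw": 0},
  {"claw": 0.0, "dx": 0, "dy": 0, "dz": 0, "yaw": 0},
])

```text
time_s: 15.35
ee_pos: [497.9, -40.1, 25.1]
ee_rot: [-178.7, -0.0, 0.3]
force: [-0.2, 0.4, -0.8]
gripper_width: 45.4
```

Emit:
drive_tool([
  {"claw": 0, "dx": 0, "dy": 0, "dz": -0.6, "yaw": 0},
  {"claw": 0, "dx": 0, "dy": 0, "dz": -1, "yaw": 0},
  {"claw": 0, "dx": 0, "dy": 0, "dz": -1, "yaw": 0},
  {"claw": 0, "dx": 0, "dy": 0, "dz": -1, "yaw": 0},
  {"claw": 0, "dx": 0, "dy": 0, "dz": -1, "yaw": 0},
])

```text
time_s: 15.98
ee_pos: [497.4, -42.8, 121.7]
ee_rot: [-178.7, 0.0, 0.3]
force: [-0.4, -0.0, -0.0]
gripper_width: 45.7
```

Emit:
drive_tool([
  {"claw": 0, "dx": -1, "dy": 0, "dz": -1, "yaw": 0},
  {"claw": 0, "dx": -1, "dy": 0, "dz": -1, "yaw": 0},
  {"claw": 0, "dx": -1, "dy": 0, "dz": -0.5, "yaw": 0},
  {"claw": 0, "dx": -1, "dy": 0, "dz": 0, "yaw": 0},
  {"claw": 0, "dx": 0, "dy": 0, "dz": 0, "yaw": 0},
])

```text
time_s: 16.6
ee_pos: [416.6, -45.0, 178.1]
ee_rot: [-178.8, -0.5, 0.3]
force: [-0.0, -0.8, 0.8]
gripper_width: 45.3
```

Run:
```python
from workcell import telemetry, grab_frame
from h import *
s=telemetry.state();print(s['time_s'],s['ee_pos'].round(1),s['force'].round(1))
for n in ("wrist","side","scene"):
    f=grab_frame(n);pickle.dump(f,open(f"pics/{n}_20.pkl","wb"))
    cv2.imwrite(f"pics/{n}20.png",f["color"] if n=="wrist" else cv2.resize(f["color"][150:260,260:400],None,fx=5,fy=5,interpolation=cv2.INTER_CUBIC))
```

```text
16.6 [416.6 -45.  178.1] [-0.  -0.8  0.8]
```

View pics/wrist20.png

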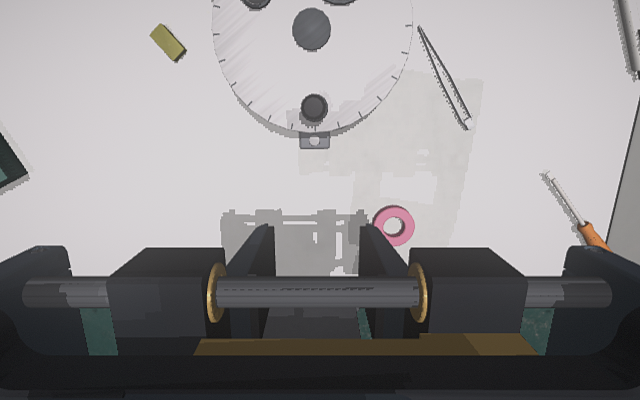

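View pics/side20.png

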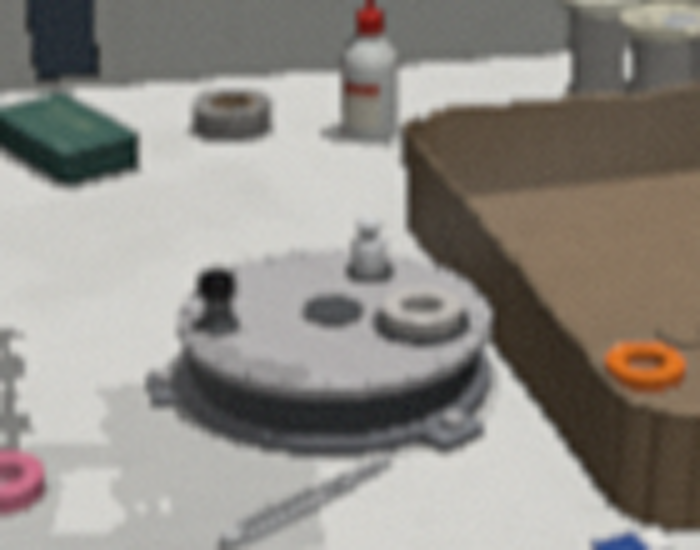

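View pics/scene20.png

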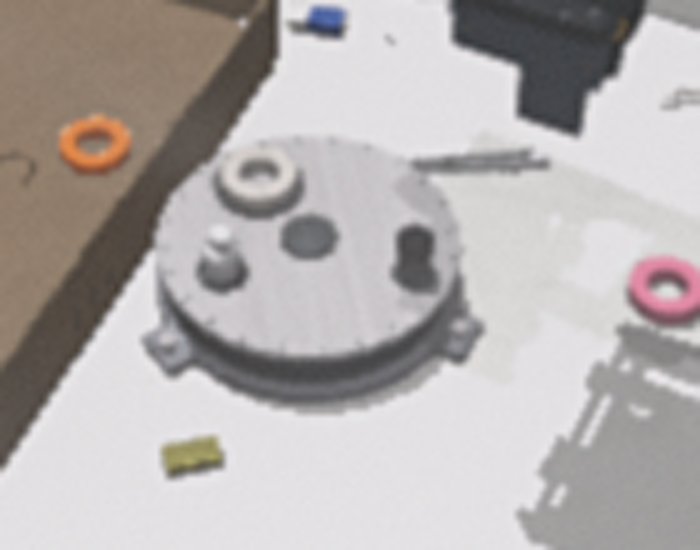

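Run:
```python
from h import *
S0=pickle.load(open("pics/scene0.pkl","rb"));D0=pickle.load(open("pics/side0.pkl","rb"))
S=pickle.load(open("pics/scene_20.pkl","rb"));D=pickle.load(open("pics/side_20.pkl","rb"));W=pickle.load(open("pics/wrist_20.pkl","rb"))
hub=np.array([565.6,-37.15])
for a in (0.72,.73,.75,.78):
  t=np.radians(138.1)+a; 
  for z in (79,87): 
    p=[*(hub+70*np.array([np.cos(t),np.sin(t)])),z];print(a,z,proj(S,p).round(1),proj(D,p).round(1),proj(W,p).round(1))
o=[]
for f,(x,y) in ((D0,(292,185)),(D,(290,194)),(S0,(317,193)),(S,(330,185))):
    c=f["color"][y:y+35,x:x+30];o.append(cv2.resize(c,None,fx=6.6,fy=13.2 if 0 else 6.6,interpolation=cv2.INTER_NEAREST));
cv2.imwrite("pics/kz.png",np.hstack(o))
cv2.imwrite("pics/kw.png",cv2.resize(W["color"][0:150,210:420],None,fx=3.7,fy=3.7,interpolation=cv2.INTER_CUBIC))
```

```text
0.72 79 [342.5 196.5] [301.6 203.6] [309.5 107.7]
0.72 87 [342.7 194.6] [301.5 201.1] [309.2 107.5]
0.73 79 [342.6 196.3] [301.7 203.7] [310.3 107.7]
0.73 87 [342.8 194.5] [301.6 201.2] [310.  107.5]
0.75 79 [342.8 196. ] [301.7 203.8] [311.9 107.7]
0.75 87 [343.  194.1] [301.6 201.4] [311.6 107.5]
0.78 79 [343.1 195.6] [301.9 204.1] [314.3 107.6]
0.78 87 [343.2 193.7] [301.7 201.7] [314.  107.4]
```

View pics/kz.png

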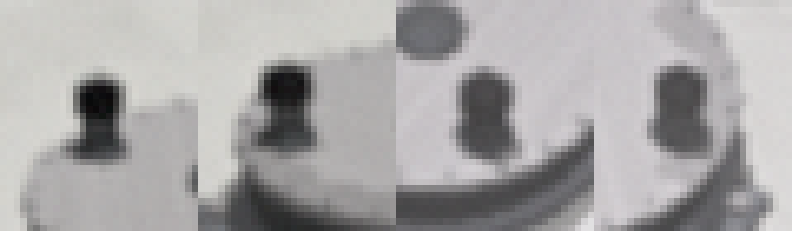

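View pics/kw.png

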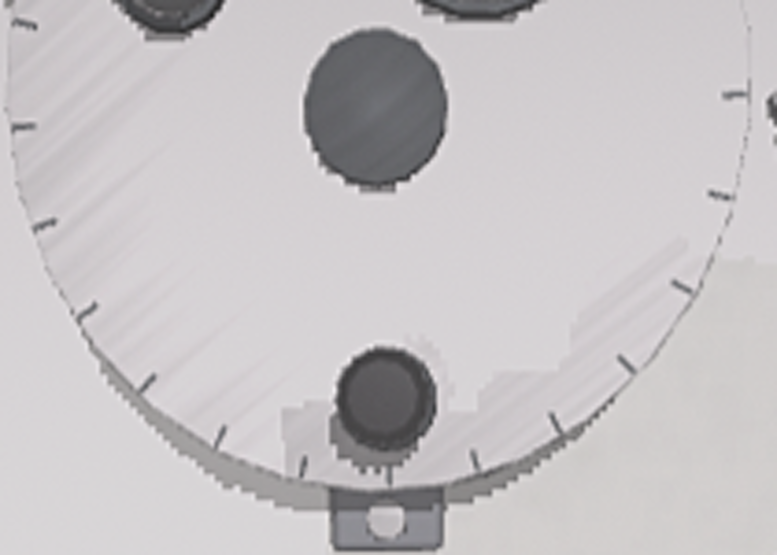

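Run:
```python
from workcell import job,telemetry
print(job.job_done(), telemetry.state()['time_s'])
```

```text
the job is handed in; nothing more can be done
the job is handed in; nothing more can be done
```

The turntable is in its next index hole with the pin home. I handed the job in after about 16.7 s, with the arm clear of everything.

**What I did:**
- I gripped the knob, lifted the pin about 12 mm and turned the disc anticlockwise about 0.61 rad.
- I then let the pin ride and pushed the knob inside loosely closed fingers until it snapped in. The final pictures put the hole at about 0.77 rad, within the stated 0.73–1.26.

**Last checks:**
- **Pin home:** the wrist and side views show the knob at the same height above its housing as at the start. A riding pin would stand 8 mm higher.
- **Disc blocked:** an anticlockwise push took up about 2.8 mm and reached 9 N. One more small push gave no further movement. I did not test the clockwise direction.
- **Sideways force:** the highest reading was about 9 N, against the 30 N limit. It was only read between moves.
- **Ring gauge and weight:** both look seated in their nests, though I only checked by eye in the final pictures.
- **Bystanders:** those in view looked undisturbed; I did not measure them, and no contact showed in the force readings.

**What disagreed:** the fingers end about 35 mm short of the reported TCP. The camera views and a test closing that met nothing both showed this, so I worked from the visible fingertips instead.

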